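# Put a roll of change into the till

## Task

Put the thick roll of coins into the till: turn the mode key three clicks clockwise from off and no further, press the wide key so that the drawer springs out, and lay the roll flat in the empty right-hand cup lowering it rather than dropping it. Then push the drawer shut until it latches and turn the mode key back to off. Leave the thin roll, the hand-sanitizer bottle and the drink can where they are.

Things in the scene. Friction and masses are not known exactly. Their poses are not given: they have to be found in the camera images.
- register: off-white cash register fixed to the counter, 340 deep (x) x 330 wide (y) mm; origin at the centre of its underside; x points away from the operator, y to the operator's left, z up. The drawer opens towards -x. The key deck slopes from 104 mm high at the front edge (x -170) to 133 mm at x 40; the display pod behind (x above 55) is 190 mm high
- mode_key (a joint): angle of the mode key, left on the deck: 0 at off (an end stop), growing clockwise from above. Detents of about 0.08 Nm hold it at six stops 0.419 rad (24 degrees) apart; let go between stops it snaps to the nearer. Three clicks is 1.257. At every other stop its cam blocks the drawer from opening or shutting; it turns freely only with the drawer fully home or fully out
- mode_key_grip (a point): middle of the mode key's bow, on its vertical axis, 150 mm above the counter; turns with the key. Bow: upright black block 30 long (point x) x 12 thick (y) x 32 mm tall, white pointer mark at its +x end. Below it a level round boss with six white ticks, 60 mm across, top 126 mm above the counter. At off, point x is 36 degrees anticlockwise from the register's x
- wide_key_top (a point): centre of the top of the wide grey key at the front right of the deck, 34 (x) x 50 (y) mm, 125 mm above the counter when up; the largest key. It goes 8 mm straight down against a spring (2 N at first, 5.5 N at the bottom) and comes up by itself; about 6 mm down it frees the drawer's latch. It also dips by itself as the drawer latches
- drawer (a joint): how far the cash drawer is out, m: about 0.0025 latched shut, 0.135 fully open (end stop). Once unlatched a spring (about 4.5 N shut, 2.5 N open) drives it out and keeps it out; pushing it shut takes up to about 10 N at the end, where the latch clicks in as it comes fully home (below 0.002)
- drawer_front (a point): middle of the top edge of the drawer's front panel, on its outer face, 86 mm above the counter; the panel is 326 mm wide (y), 14 mm thick, from 11 to 86 mm above the counter, and stands 15 mm proud of the case when shut. The point moves with the drawer; axes as the register's
- cup_floor (a point): centre of the floor of the empty right-hand coin cup in the drawer's front row, 14 mm above the counter (middle and left cups hold coins). Cup 90 (x) x 100 (y) mm inside; partitions reach 56 mm above the counter, the cross wall behind 67, two steel pins on it 84, the front panel 86. Moves with the drawer; axes as the register's
- roll_thick: thick roll of coins in plain paper, a cylinder 30 mm across and 60 mm long, about 0.2 kg, lying on the counter left of the register; origin at its centre, x axis along it; it can roll.
- roll_thin: thin roll of coins, 20 mm across and 60 mm long, lying on the counter; origin at its centre, x axis along it. Leave it.
- sanitizer: white hand-sanitizer pump bottle, 60 mm across, 163 mm tall, standing left of the register's rear; origin at the centre of its underside. Leave it.
- drink_can: dark red drink can, 66 mm across, 115 mm tall, standing right of the register; origin at the centre of its underside. Leave it.
Not all that is in view belongs to the job. What is shaped like the roll_thick but black or purple is not meant.

How it is judged (in metres and radians):
On the way, in this order (a step that is already met when the one before it is completed fails the run):
1. the mode key stands at the third click from off, the drawer still shut (value of joint mode_key between 1.1 and 1.41 rad and value of joint drawer below 0.006 m), for 0.3 s.
2. the drawer has sprung fully out (value of joint drawer above 0.12 m), for 0.2 s.
3. the thick roll lies flat in the empty right-hand cup of the open drawer, let go (value of joint drawer above 0.1 m and x of roll_thick in the frame of cup_floor between -0.04 and 0.04 m and y of roll_thick in the frame of cup_floor between -0.045 and 0.045 m and z of roll_thick in the frame of cup_floor below 0.019 m and contact force between the fingers and roll_thick below 0.1 N), for 0.2 s.
4. the drawer is shut and latched, the roll inside (value of joint drawer below 0.006 m), for 0.3 s.
At the end, for the whole second after the job is handed in: the mode key is back at off (within 0.12 rad), the drawer is latched shut (less than 6 mm out) and the thick roll lies flat and still on the floor of the right-hand cup (value of joint mode_key below 0.12 rad and value of joint drawer below 0.006 m and x of roll_thick in the frame of cup_floor between -0.04 and 0.04 m and y of roll_thick in the frame of cup_floor between -0.045 and 0.045 m and z of roll_thick in the frame of cup_floor below 0.019 m and linear speed of roll_thick below 0.03 m/s); the robot touches nothing.
It fails at once if the mode key turned past the third click (value of joint mode_key above 1.5 rad).
It fails at once if the roll was dropped into the cup from more than about 3 cm (falling faster than 0.8 m/s) (x of roll_thick in the frame of cup_floor between -0.06 and 0.06 m and y of roll_thick in the frame of cup_floor between -0.07 and 0.07 m and z of roll_thick in the frame of cup_floor below 0.06 m and linear speed of roll_thick above 0.8 m/s).
It fails at once if the thin roll was disturbed (moved over 30 mm) (distance of roll_thin from where it was at the start of the episode above 0.03 m).
It fails at once if the sanitizer bottle was disturbed (moved over 30 mm) (distance of sanitizer from where it was at the start of the episode above 0.03 m).
It fails at once if the drink can was disturbed (moved over 30 mm) (distance of drink_can from where it was at the start of the episode above 0.03 m).
It also fails if it takes over 72 s, if anything falls off the work surface, if the arm or the gripper's body presses on something with over 40 N, if the wrist force passes 120 N, or if a joint passes its speed limit or range.

## Robot

A 7-joint arm with a two-finger parallel gripper is mounted at the origin on the work surface. World frame = base frame: x ahead of the robot, y to its left, z up, the work surface at z = 0. Lengths are in m, angles in degrees, forces in N, time in s.
With the tool pointing down it reaches from about 0.425 to 0.95 m from the base axis. Payload 16.7 kg.
Tool frame: the origin (TCP) lies on the centre line of the jaws, within the pads' length; the fingertips stand 11 mm ahead of it and the grasp point (between the pads) lies 8 mm behind it; z points along the fingers, y is the direction in which the jaws open and shut (so a half turn about z gives the same grasp; the last joint's range is limited). The gripper opens to 94 mm and grips with 3 to 60 N. Pads are 16 mm wide; open, the fingers measure 119 mm over their backs; the gripper's body (75 mm by 177 mm) begins 78 mm behind the grasp point.
Start: joints at [58.069, 24.414, 4.234, 92.017, -1.954, 63.644, -3.845], TCP at [0.268, -0.62, 0.216] pointing down, gripper open.
Joint ranges: [-163.25, 163.25], [-28.42, 122.38], [-70.27, 78.77], [12.13, 141.07], [-58.53, 238.53], [9.26, 117.41], [-156.51, 156.51]. Speed limits (degrees/s): [108.29, 108.29, 136.94, 136.94, 172.46, 172.46, 172.46].

## Interface

Orientations are given as [roll, pitch, yaw] about the fixed x, y, z axes, in that order (R = Rz(yaw) Ry(pitch) Rx(roll)).
In Python, from plant import bot gives the robot as it stands.
- The arm moves only by the tool carry_out, never from a script. Its argument "increments" is a list of rows, each an object with "delta_pos": the shift along the tool's x, y, z in units of 40 mm (1.0 is 40 mm), a list of three; "dr": the turn, a rotation vector about the tool's x, y, z in units of 10 degrees (1.0 is 10 degrees), a list of three; "grip": the finger opening in mm, from 0 to 94. A call has exactly 8 rows; each row shifts and turns the pose as measured when the row begins, along the tool's axes as they then stand; what a row does not reach is not made up. A row lasts 1/8 s, in which the tool goes at most 62.5 mm and 10.7 degrees, less where a joint would pass 70% of its speed; a pose out of reach is approached as far as the arm can. A call is refused whole if a number of a shift passes 1 or a number of a turn 1, either way. A call with a gripper value outside its range is refused whole. The fingers move at their own pace and stop on an object; "squeeze" is the grip in N (left out, the last holds). Time passes only in rows, so rows that do not move let the fingers close, or fill a call up. It gives the time, the measured TCP pose, the force and the opening at its end, in the units of the state.
- bot.observe(): the state, without advancing time (a new reading comes with each control period).
- bot.camera(name): name is "side" or "top"; returns a dict with "frame" (384x512x3 uint8, red, green, blue), "fov_y" (degrees; the focal length in pixels is half the picture's height over the tangent of half this angle, whatever the lens; pixels are square), "cx", "cy" (the principal point, pixels), "world_to_cam" (4x4, takes a point from world to camera coordinates). Camera axes: x right, y down, z forward; pixel columns grow to the right and rows downward; lengths in m; the calibration is good to about 2 mm. A picture is of the moment at which its call begins. There is no depth.
- bot.finish_job(): hands the job in, once; it reports no verdict.
Trained networks look in a picture, given as the dict that the camera call returned (one of the last four; its "shot" number tells which), for a name from the list of things; names that differ only in an ending like _2 or _b are one class to them, and where a whole thing is asked for, a point or a joint stands for the part that bears it (a point fixed in the world has none). Each returns a list of dicts, best first, with "p" (0 to 1); they miss things now and then, are a little off and sometimes report something else, mostly with a low value. They report only what shows in the picture. A call takes as long as a camera call. They do not tell look-alikes from the thing itself.
- bot.boxes_of(picture, thing): "box" ([left, top, width, height] in pixels, round what is visible of it).
- bot.trace(picture, thing): "pixels" (384x512 bool, what is visible of it) and "box" ([left, top, width, height] in pixels, round what is visible of it).
- bot.landmark_of(picture, thing): "position" ([column, row] in pixels: a listed point, or the origin of a listed thing).
The state is a dict: "time": time; "q": joint angles; "qd": joint speeds; "joint_efforts": joint torques, N m; "tcp_pos": TCP position; "tcp_rot": TCP orientation; "ft_force": force on the tool from outside, world axes, zero at the start; "torque": the same for the moment, N m; "gripper_width": finger opening in m.
Only numpy, scipy, OpenCV 4.12 (cv2) and the standard library are available. Lean on these libraries where they do the work, as an engineer would, in place of code of your own. Each camera call takes 0.05 s, during which the arm holds its last target.

## Working session

There is one attempt and no reset: what is moved stays moved. The work goes in short steps, Python scripts to look and compute and a tool call to move; the robot and the scene stay as the last step left them, time stands still between calls to the robot, and variables do not carry over. Pictures are saved under pics/ and viewed, and the job is handed in when it is done.

Besides the shell and the picture viewer there is one more tool, called after "Request:" by a JSON object that holds its "name" and its "arguments". carry_out: Moves the arm, as the interface text tells. Its arguments: {"type":"object","properties":{"increments":{"type":"array"},"squeeze":{"type":"number"}},"required":["increments"]}

```bash
mkdir -p pics; ls; python3 - <<'E'
from plant import bot
import cv2,json
s=bot.observe()
print(s)
for n in("side","top"):
    p=bot.camera(n)
    cv2.imwrite(f"pics/{n}0.png",p["frame"][:,:,::-1])
    print(n,p["fov_y"],p["cx"],p["cy"],p["world_to_cam"].tolist() if hasattr(p["world_to_cam"],'tolist') else p["world_to_cam"],p["shot"],p.keys())
    for t in ["register","mode_key","mode_key_grip","wide_key_top","drawer_front","cup_floor","roll_thick","roll_thin","sanitizer","drink_can"]:
        print(t,[(round(d["p"],2),[round(float(x),1) for x in d["position"]]) for d in bot.landmark_of(p,t)][:4])
print(bot.observe()["time"])
E
```

```text
pics
{'time': 0.0, 'q': array([58.06959173, 24.44930606,  4.23176981, 92.05166179, -1.95502819,
       63.6467001 , -3.84467997]), 'qd': array([-0.11947401, -0.09688455, -0.01102743, -0.03022681,  0.12038551,
       -0.04900304, -0.14663145]), 'joint_efforts': array([ 2.15080386e-04, -9.35808563e+01,  3.66626814e+00, -4.54186141e+01,
       -4.88349341e-02,  2.00615998e-02,  9.47324838e-05]), 'tcp_pos': array([ 0.26749142, -0.61925641,  0.21578433]), 'tcp_rot': array([-1.79924643e+02,  4.58457264e-03,  2.33618096e+01]), 'ft_force': array([ 0.07099427,  0.52246244, -0.17448868]), 'torque': array([0.0050009 , 0.00133843, 0.06677931]), 'gripper_width': 0.09395215638201594}
side 42.356292171866116 250.01382123670982 196.5957742622973 [[-0.7996134234182412, -0.600425087953423, -0.010396482361089912, 0.4389282840291914], [-0.3797265184996136, 0.5189595165463998, -0.7658255619487307, 0.32317017590223657], [0.4652162338499406, -0.608416579279404, -0.64296432390952, 1.1389233017069578], [0.0, 0.0, 0.0, 1.0]] 1 dict_keys(['frame', 'fov_y', 'cx', 'cy', 'world_to_cam', 'shot'])
register [(0.92, [213.9, 187.2]), (0.74, [216.6, 327.2])]Traceback (most recent call last):
  File "<stdin>", line 10, in <module>
ValueError: it knows: cup_floor, drawer_front, drink_can, mode_key_grip, register, roll_thick, roll_thin, sanitizer, wide_key_top
```

```bash
cat > h.py <<'E'
from plant import bot
import cv2,numpy as np
from scipy.spatial.transform import Rotation as R
def K(p):
    f=p["frame"].shape[0]/2/np.tan(np.radians(p["fov_y"])/2); return f
def ray(p,uv):
    T=np.array(p["world_to_cam"]);Rm=T[:3,:3];t=T[:3,3]
    d=np.array([(uv[0]-p["cx"])/K(p),(uv[1]-p["cy"])/K(p),1.])
    return -Rm.T@t, Rm.T@d
def onz(p,uv,z):
    c,d=ray(p,uv); return c+d*(z-c[2])/d[2]
def proj(p,X):
    T=np.array(p["world_to_cam"]);c=T[:3,:3]@np.array(X)+T[:3,3]
    return np.array([c[0]/c[2]*K(p)+p["cx"],c[1]/c[2]*K(p)+p["cy"]])
def tri(p,a,q,b):
    c1,d1=ray(p,a);c2,d2=ray(q,b)
    A=np.stack([d1,-d2],1);s=np.linalg.lstsq(A,c2-c1,rcond=None)[0]
    P=c1+s[0]*d1;Q=c2+s[1]*d2
    return (P+Q)/2,np.linalg.norm(P-Q)
def tool():
    s=bot.observe();return s,R.from_euler('xyz',s["tcp_rot"],degrees=True).as_matrix()
E
python3 - <<'E'
from h import *
import pickle
ps={}
for n in("side","top"):
    p=bot.camera(n);ps[n]=p
    cv2.imwrite(f"pics/{n}1.png",p["frame"][:,:,::-1])
    p["lm"]={}
    for t in ["register","mode_key_grip","wide_key_top","drawer_front","roll_thick","roll_thin","sanitizer","drink_can"]:
        p["lm"][t]=r=bot.landmark_of(p,t)
        print(n,t,[(round(d["p"],2),[round(float(x),1) for x in d["position"]]) for d in r][:4])
for t in ps["side"]["lm"]:
    a,b=ps["side"]["lm"][t],ps["top"]["lm"][t]
    if a and b: print(t,tri(ps["side"],a[0]["position"],ps["top"],b[0]["position"]))
pickle.dump(ps,open("ps.pkl","wb"))
print(bot.observe()["time"])
E
```

```text
side register [(0.61, [208.3, 186.8])]
side mode_key_grip [(0.59, [210.7, 175.7])]
side wide_key_top [(0.42, [259.6, 153.8])]
side drawer_front [(0.87, [257.1, 183.3])]
side roll_thick [(0.91, [192.9, 355.6]), (0.89, [218.6, 329.6]), (0.82, [227.2, 289.3]), (0.68, [246.1, 349.9])]
side roll_thin [(0.56, [212.7, 185.6]), (0.53, [166.3, 304.4])]
side sanitizer [(0.95, [124.4, 278.4]), (0.44, [324.0, 170.3])]
side drink_can [(0.57, [322.5, 174.3]), (0.45, [218.4, 328.6])]
top register [(0.63, [281.3, 127.5]), (0.33, [148.1, 146.0])]
top mode_key_grip [(0.5, [252.8, 135.9])]
top wide_key_top [(0.57, [322.7, 151.6]), (0.27, [315.6, 159.7])]
top drawer_front [(0.86, [284.1, 174.3])]
top roll_thick [(0.75, [183.2, 264.9]), (0.74, [143.4, 277.1]), (0.58, [121.4, 245.7]), (0.57, [155.8, 243.3])]
top roll_thin [(0.59, [149.5, 197.7])]
top sanitizer [(0.83, [150.3, 147.1])]
top drink_can [(0.56, [375.0, 190.7])]
register (array([ 0.77793081, -0.10135393,  0.00474568]), np.float64(0.018453857456203693))
mode_key_grip (array([ 0.69823535, -0.01704924,  0.14073173]), np.float64(0.0017663968988778202))
wide_key_top (array([ 0.66069189, -0.21015932,  0.11902627]), np.float64(0.013509423053735134))
drawer_front (array([ 0.59621487, -0.10149011,  0.10643678]), np.float64(0.0038114887943167257))
roll_thick (array([ 0.41740006,  0.27694172, -0.12323354]), np.float64(0.16643680714087292))
roll_thin (array([0.48806747, 0.20966428, 0.35320791]), np.float64(0.009878670352621891))
sanitizer (array([ 0.72155224,  0.31007492, -0.00446158]), np.float64(0.005169950939912034))
drink_can (array([ 0.55612418, -0.39723532, -0.02390762]), np.float64(0.01810391405618825))
1.0
```

View pics/side1.png

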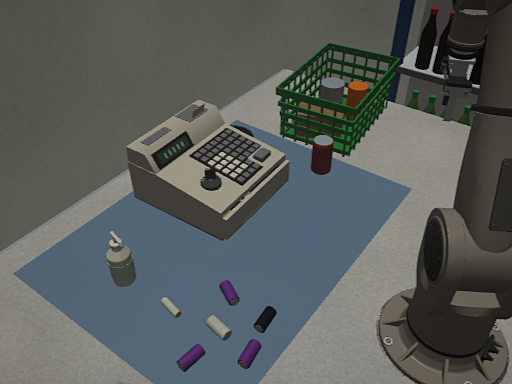

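View pics/top1.png

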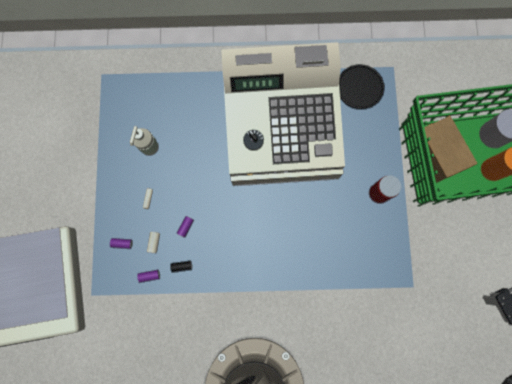

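```bash
python3 - <<'E'
from h import *
import pickle
ps=pickle.load(open("ps.pkl","rb"));s,t=ps["side"],ps["top"]
print("thick",tri(s,(218.6,329.6),t,(155.8,243.3)),onz(t,(155.8,243.3),.015),onz(s,(218.6,329.6),.015),onz(t,(153.5,242.5),.015),onz(s,(218.5,327.5),.015))
print("thin",onz(t,(148,198),.01),onz(s,(171,307),.01))
print("keygrip",onz(t,t["lm"]["mode_key_grip"][0]["position"],.15),onz(s,s["lm"]["mode_key_grip"][0]["position"],.15))
print("wide",onz(t,(322.7,151.6),.125),onz(s,(259.6,153.8),.125))
print("df",onz(t,(284.1,174.3),.086),onz(s,(257.1,183.3),.086))
a=t["frame"][35:195,210:360,::-1];cv2.imwrite("pics/c1.png",cv2.resize(a,None,fx=4,fy=3.75,interpolation=cv2.INTER_CUBIC) if 0 else cv2.resize(a,(600,600*160//150 if 0 else 600),interpolation=cv2.INTER_CUBIC))
a=s["frame"][95:245,120:300,::-1];cv2.imwrite("pics/c2.png",cv2.resize(a,(720,600),interpolation=cv2.INTER_CUBIC))
a=np.hstack([cv2.resize(t["frame"][185:285,105:205,::-1],(400,400),interpolation=cv2.INTER_CUBIC),cv2.resize(s["frame"][270:370,155:255,::-1],(400,400),interpolation=cv2.INTER_CUBIC)])
cv2.imwrite("pics/c3.png",a)
E
```

```text
thick (array([4.20327241e-01, 2.86669076e-01, 8.64666235e-05]), np.float64(0.008676994450723681)) [0.41549976 0.28070232 0.015     ] [0.41715872 0.2959242  0.015     ] [0.41804814 0.28759262 0.015     ] [0.42101052 0.29164439 0.015     ]
thin [0.55386161 0.30828123 0.01      ] [0.55360028 0.31227105 0.01      ]
keygrip [ 0.69596927 -0.01670798  0.15      ] [ 0.68900355 -0.00838335  0.15      ]
wide [ 0.65283297 -0.21222742  0.125     ] [ 0.66246686 -0.20135158  0.125     ]
df [ 0.59921616 -0.10370691  0.086     ] [ 0.61333724 -0.12163335  0.086     ]
```

View pics/c1.png

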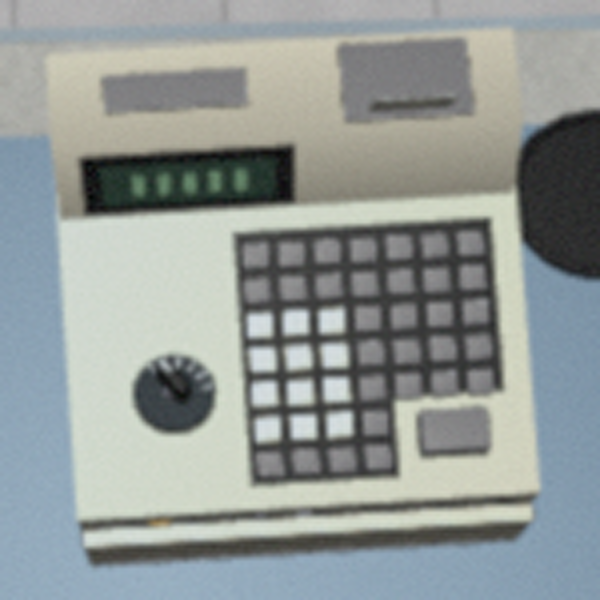

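View pics/c2.png

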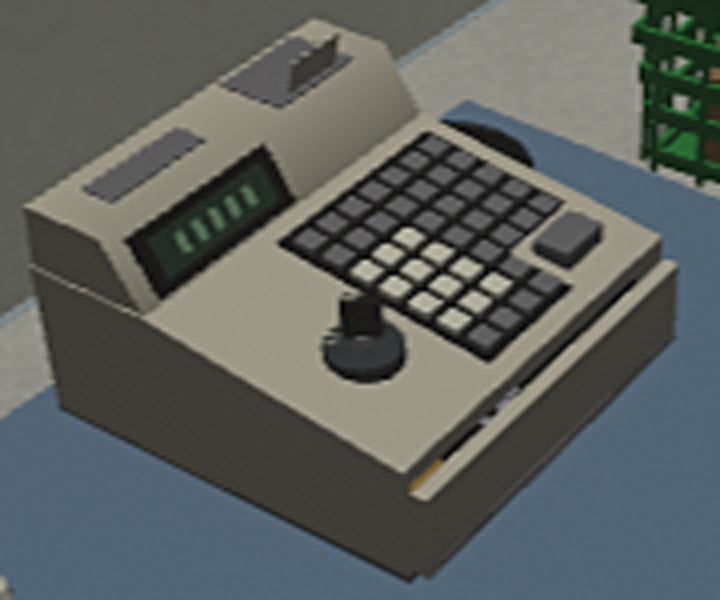

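View pics/c3.png

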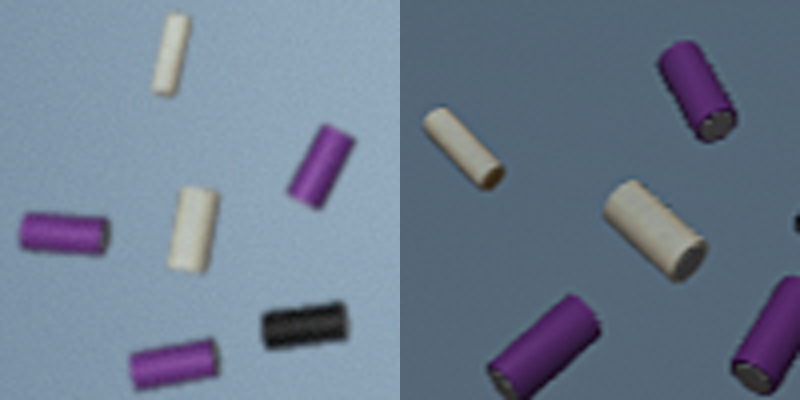

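```bash
cat > fit.py <<'E'
from h import *
import pickle
from scipy.optimize import least_squares
ps=pickle.load(open("ps.pkl","rb"));s,t=ps["side"],ps["top"]
T=lambda x,y:(210+x/4-.5+.125,35+y/3.75-.5+.13)
S=lambda x,y:(120+x/4-.375,95+y/4-.375)
obs=[(t,(.17,.165,.19),T(48,57)),(t,(.17,-.165,.19),T(513,28)),(t,(-.17,.165,.104),T(79,522)),(t,(-.17,-.165,.104),T(538,493)),
(t,(-.187,.163,.086),T(86,550)),(t,(-.187,-.163,.086),T(531,521)),
(s,(-.17,.165,.104),S(406,473)),(s,(-.17,-.165,.104),S(661,238)),(s,(-.187,.163,.086),S(424,500)),(s,(-.187,-.163,.086),S(677,265)),
(s,(.17,.165,0),S(62,406)),(s,(.17,.165,.19),S(28,207)),(s,(.17,-.165,.19),S(318,18))]
def W(P,x):
    c,sn=np.cos(x[2]),np.sin(x[2]);return np.array([x[0]+c*P[0]-sn*P[1],x[1]+sn*P[0]+c*P[1],P[2]])
def f(x,which=None): return np.concatenate([proj(p,W(P,x))-uv for p,P,uv in obs if which is None or p is which])
if __name__=="__main__":
    for w in (None,t,s):
        r=least_squares(f,[.77,-.1,0],args=(w,),loss="soft_l1");print(r.x[:2],np.degrees(r.x[2]));print(np.round(r.fun.reshape(-1,2),1).tolist())
    r=least_squares(f,[.77,-.1,0],loss="soft_l1").x;np.save("reg.npy",r)
    c,sn=np.cos(r[2]),np.sin(r[2])
    def toreg(p): d=p[:2]-r[:2];return np.round([c*d[0]+sn*d[1],-sn*d[0]+c*d[1]],4)
    for nm,p,uv,z in [("boss",t,T(174,393),.126),("boss",s,S(364,350),.126),("wide",t,T(454,429),.125),("wide",s,S(570,236),.125)]:
        w=onz(p,uv,z);print(nm,w,toreg(w))
    for p,a,b in[(t,(153,242.3),(148,198)),(s,(218.8,327.8),(171,307))]: print(onz(p,a,.015))
    # thick roll ends axis
    e=[onz(t,(105+x/4-.4,185+y/4-.4),.02) for x,y in [(199,189),(186,270)]];print(e)
E
python3 fit.py
```

```text
[ 0.77725161 -0.10356728] 2.0700572575619893
[[-1.3, -2.0], [0.4, -1.2], [-0.8, -0.3], [0.1, 0.4], [-1.1, -0.6], [0.5, 0.2], [0.3, 0.2], [1.6, -0.4], [1.6, 0.4], [1.8, -0.3], [0.6, 0.7], [-1.5, -0.5], [-0.4, -0.6]]
[ 0.77586647 -0.10419525] 2.320767063585302
[[-1.3, -1.3], [0.4, -1.0], [-0.3, 0.4], [0.6, 0.6], [-0.6, 0.1], [1.0, 0.4]]
[ 0.7789787  -0.10296913] 1.8043641553034322
[[-0.8, 0.1], [1.1, -0.3], [0.5, 0.4], [1.3, -0.1], [0.1, 0.4], [-2.0, -0.8], [-0.6, -0.7]]
boss [ 0.69349767 -0.01715927  0.126     ] [-0.0806  0.0894]
boss [ 0.69150859 -0.00873379  0.126     ] [-0.0823  0.0979]
wide [ 0.66030116 -0.21382717  0.125     ] [-0.1209 -0.106 ]
wide [ 0.65686781 -0.20655563  0.125     ] [-0.124  -0.0986]
[0.41867971 0.28909271 0.015     ]
[0.41992626 0.29186425 0.015     ]
[array([0.44920517, 0.28441156, 0.02      ]), array([0.3896538 , 0.29285178, 0.02      ])]
```

Request:
{"name": "carry_out", "arguments": {"increments": [{"delta_pos": [1,-0.6,0],"dr": [0,0,0],"grip": 44},{"delta_pos": [1,-0.6,0],"dr": [0,0,0],"grip": 44},{"delta_pos": [1,-0.6,0],"dr": [0,0,0],"grip": 44},{"delta_pos": [1,-0.6,0],"dr": [0,0,0],"grip": 44},{"delta_pos": [1,-0.6,0],"dr": [0,0,0],"grip": 44},{"delta_pos": [1,-0.6,0],"dr": [0,0,0],"grip": 44},{"delta_pos": [1,-0.6,0],"dr": [0,0,0],"grip": 44},{"delta_pos": [1,-0.6,0],"dr": [0,0,0],"grip": 44}]}}

```text
time: 2.0
tcp_pos: [0.4896, -0.311, 0.2166]
tcp_rot: [179.9, 0.0, 23.0]
ft_force: [0.2, -0.3, -0.5]
gripper_width: 0.0441
```

Request:
{"name": "carry_out", "arguments": {"increments": [{"delta_pos": [0.95,-0.6,0],"dr": [0,0,0],"grip": 44},{"delta_pos": [0.95,-0.6,0],"dr": [0,0,0],"grip": 44},{"delta_pos": [0.95,-0.6,0],"dr": [0,0,0],"grip": 44},{"delta_pos": [0.95,-0.6,0],"dr": [0,0,0],"grip": 44},{"delta_pos": [0.95,-0.6,0],"dr": [0,0,0],"grip": 44},{"delta_pos": [0.95,-0.6,0],"dr": [0,0,0],"grip": 44},{"delta_pos": [0.95,-0.6,0],"dr": [0,0,-0.75],"grip": 44},{"delta_pos": [0.6,-0.95,0],"dr": [0,0,-0.75],"grip": 44}]}}

```text
time: 3.0
tcp_pos: [0.677, 0.0022, 0.2167]
tcp_rot: [179.7, -0.0, 38.2]
ft_force: [-0.2, 0.2, -0.1]
gripper_width: 0.0444
```

```bash
cat >> h.py <<'E'
def snap(name,crops=None,draw=None):
    out={}
    for n in("side","top"):
        p=bot.camera(n);out[n]=p
    ims=[]
    for n in("side","top"):
        p=out[n];im=cv2.cvtColor(p["frame"],cv2.COLOR_RGB2BGR)
        c=crops[n] if crops else (0,0,512,384)
        im=im[c[1]:c[1]+c[3],c[0]:c[0]+c[2]];k=400/c[2]
        im=cv2.resize(im,(400,int(c[3]*k)),interpolation=cv2.INTER_CUBIC)
        for X in (draw or []):
            uv=proj(p,X);cv2.circle(im,(int((uv[0]-c[0]+.5)*k),int((uv[1]-c[1]+.5)*k)),2,(0,0,255),-1)
        ims.append(im)
    cv2.imwrite(f"pics/{name}.png",np.hstack(ims));return out
def need(target,yaw=None):
    s,M=tool();d=M.T@(np.array(target)-s["tcp_pos"])/.04
    print("t",round(s["time"],2),"pos",np.round(s["tcp_pos"],4),"rot",np.round(s["tcp_rot"],2),"F",np.round(s["ft_force"],1),"w",round(s["gripper_width"],4))
    print("need units tool xyz",np.round(d,2), "dyaw->drz",None if yaw is None else round(-((yaw-s["tcp_rot"][2]+180)%360-180)/10,3))
E
python3 - <<'E'
from h import *
s=bot.observe();P=s["tcp_pos"]
snap("k1",{"side":(150,110,120,120),"top":(200,80,120,120)},[P+[0,0,-.011],[.694,-.014,.126],[.694,-.014,.166]])
need([.694,-.014,.145],38.1)
E
```

```text
t 3.1 pos [0.6759 0.0079 0.217 ] rot [ 1.7989e+02 -1.0000e-01  3.8660e+01] F [-1.2 -0.3  0.4] w 0.044
need units tool xyz [0.01 0.71 1.8 ] dyaw->drz 0.056
```

View pics/k1.png

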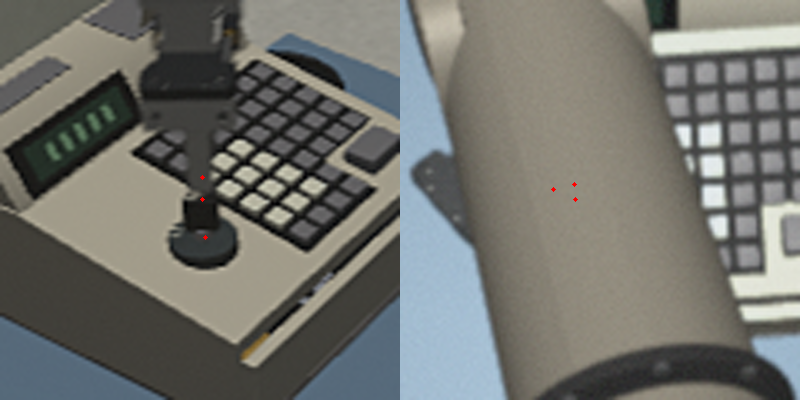

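Request:
{"name": "carry_out", "arguments": {"increments": [{"delta_pos": [0.05,0.7,0],"dr": [0,0,0.05],"grip": 44},{"delta_pos": [0,0,0],"dr": [0,0,0],"grip": 44},{"delta_pos": [0,0,0.45],"dr": [0,0,0],"grip": 44},{"delta_pos": [0,0,0.4],"dr": [0,0,0],"grip": 44},{"delta_pos": [0,0,0.4],"dr": [0,0,0],"grip": 44},{"delta_pos": [0,0,0.4],"dr": [0,0,0],"grip": 44},{"delta_pos": [0,0,0.1],"dr": [0,0,0],"grip": 44},{"delta_pos": [0,0,0],"dr": [0,0,0],"grip": 44}]}}

```text
time: 4.1
tcp_pos: [0.6933, -0.0118, 0.1405]
tcp_rot: [-180.0, 0.0, 38.2]
ft_force: [-0.3, -0.8, -0.0]
gripper_width: 0.0437
```

```bash
python3 - <<'E'
from h import *
s=bot.observe();P=s["tcp_pos"]
snap("k2",{"side":(170,130,80,80),"top":(200,80,120,120)},[])
need([.695,-.014,.145],38.1)
E
```

```text
t 4.2 pos [ 0.6936 -0.0118  0.1412] rot [ 1.7997e+02 -1.0000e-02  3.8190e+01] F [0.7 0.1 0.3] w 0.0439
need units tool xyz [-0.01  0.07 -0.1 ] dyaw->drz 0.009
```

View pics/k2.png

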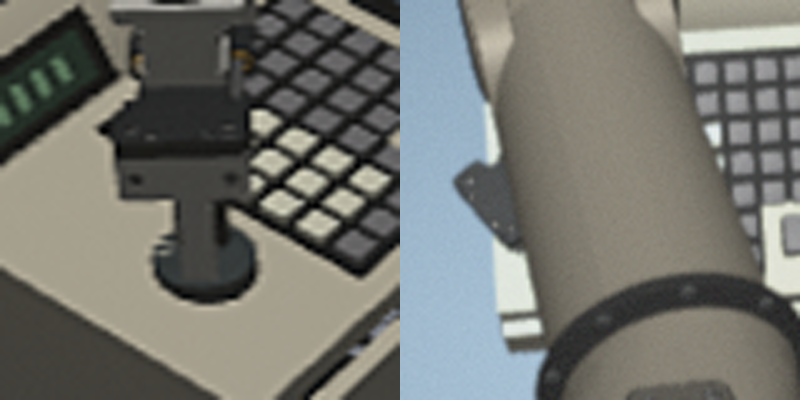

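Request:
{"name": "carry_out", "arguments": {"increments": [{"delta_pos": [0,0,-0.05],"dr": [0,0,0],"grip": 30},{"delta_pos": [0,0,0],"dr": [0,0,0],"grip": 20},{"delta_pos": [0,0,0],"dr": [0,0,0],"grip": 14},{"delta_pos": [0,0,0],"dr": [0,0,0],"grip": 8},{"delta_pos": [0,0,0],"dr": [0,0,0],"grip": 5},{"delta_pos": [0,0,0],"dr": [0,0,0],"grip": 5},{"delta_pos": [0,0,0],"dr": [0,0,0],"grip": 5},{"delta_pos": [0,0,0],"dr": [0,0,0],"grip": 5}], "squeeze": 15}}

```text
time: 5.2
tcp_pos: [0.6964, -0.0147, 0.1449]
tcp_rot: [179.6, -0.2, 38.1]
ft_force: [1.8, -1.4, -3.2]
gripper_width: 0.0142
```

```bash
python3 - <<'E'
from h import *
need([.695,-.014,.145],38.1);s=bot.observe();print(s["ft_force"],s["torque"])
E
```

```text
t 5.2 pos [ 0.6964 -0.0147  0.1449] rot [179.62  -0.2   38.08] F [ 1.8 -1.4 -3.2] w 0.0142
need units tool xyz [-0.02 -0.04 -0.  ] dyaw->drz -0.002
[ 1.81307621 -1.42820246 -3.15456368] [-0.1281357  -0.39365533  0.02144749]
```

Request:
{"name": "carry_out", "arguments": {"increments": [{"delta_pos": [0,0,0],"dr": [0,0,0],"grip": 5},{"delta_pos": [0,0,0],"dr": [0,0,0.5],"grip": 5},{"delta_pos": [0,0,0],"dr": [0,0,0.8],"grip": 5},{"delta_pos": [0,0,0],"dr": [0,0,0.8],"grip": 5},{"delta_pos": [0,0,0],"dr": [0,0,0.8],"grip": 5},{"delta_pos": [0,0,0],"dr": [0,0,0.5],"grip": 5},{"delta_pos": [0,0,0],"dr": [0,0,0],"grip": 5},{"delta_pos": [0,0,0],"dr": [0,0,0],"grip": 5}], "squeeze": 25}}

```text
time: 6.2
tcp_pos: [0.6966, -0.0152, 0.1448]
tcp_rot: [179.8, -0.4, 3.2]
ft_force: [0.9, -0.8, -2.8]
gripper_width: 0.0133
```

```bash
python3 - <<'E'
from h import *
need([.695,-.014,.145],-33.9);s=bot.observe();print(s["ft_force"],s["torque"],s["q"])
snap("k3",{"side":(170,130,80,80),"top":(200,80,120,120)},[])
E
```

```text
t 6.2 pos [ 0.6966 -0.0152  0.1448] rot [179.77  -0.41   3.16] F [ 0.9 -0.8 -2.8] w 0.0133
need units tool xyz [-0.04 -0.03 -0.  ] dyaw->drz 3.706
[ 0.94250294 -0.8303458  -2.7525132 ] [-0.1450654  -0.44086418 -0.00045741] [  0.26564467  29.93269389  -6.20609931  92.5183788    3.95872389
  57.35624553 -94.06994228]
```

View pics/k3.png

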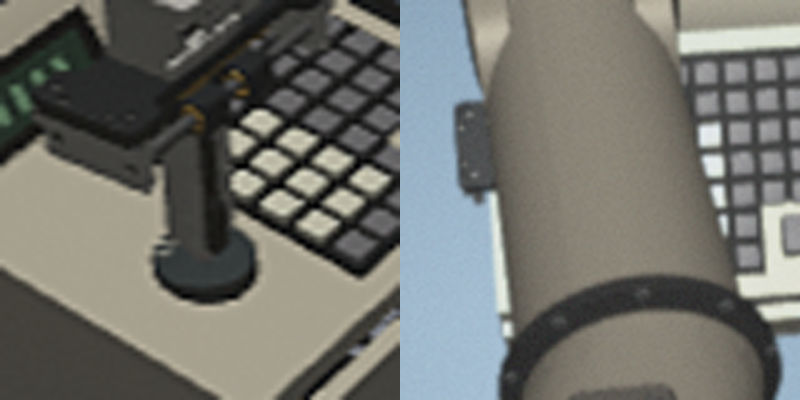

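Request:
{"name": "carry_out", "arguments": {"increments": [{"delta_pos": [0,0,0],"dr": [0,0,0.7],"grip": 5},{"delta_pos": [0,0,0],"dr": [0,0,0.8],"grip": 5},{"delta_pos": [0,0,0],"dr": [0,0,0.8],"grip": 5},{"delta_pos": [0,0,0],"dr": [0,0,0.8],"grip": 5},{"delta_pos": [0,0,0],"dr": [0,0,0.5],"grip": 5},{"delta_pos": [0,0,0],"dr": [0,0,0],"grip": 5},{"delta_pos": [0,0,0],"dr": [0,0,0],"grip": 5},{"delta_pos": [0,0,0],"dr": [0,0,0],"grip": 5}]}}

```text
time: 7.3
tcp_pos: [0.6964, -0.0158, 0.1448]
tcp_rot: [-179.9, -0.4, -33.4]
ft_force: [1.6, -1.0, -3.3]
gripper_width: 0.0135
```

```bash
python3 - <<'E'
from h import *
need([.695,-.014,.145],-33.9);s=bot.observe();print(s["ft_force"],s["torque"],s["q"])
E
```

```text
t 7.3 pos [ 0.6964 -0.0158  0.1448] rot [-179.9    -0.42  -33.41] F [ 1.6 -1.  -3.3] w 0.0135
need units tool xyz [-0.05 -0.02 -0.01] dyaw->drz 0.049
[ 1.59368255 -1.04755783 -3.26587522] [-0.01732057 -0.47204188 -0.03692968] [  -5.52406377   29.78661678    2.01507791   92.93693417   -0.98003427
   56.90068861 -126.65516824]
```

Request:
{"name": "carry_out", "arguments": {"increments": [{"delta_pos": [0,0,0],"dr": [0,0,0],"grip": 25},{"delta_pos": [0,0,0],"dr": [0,0,0],"grip": 40},{"delta_pos": [0,0,0],"dr": [0,0,0],"grip": 40},{"delta_pos": [0,0,-0.6],"dr": [0,0,0],"grip": 40},{"delta_pos": [0,0,-0.8],"dr": [0,0,0],"grip": 40},{"delta_pos": [0.55,0.8,-0.3],"dr": [0,0,-1],"grip": 10},{"delta_pos": [0.3,0.9,0],"dr": [0,0,-1],"grip": 0},{"delta_pos": [0.1,1,0],"dr": [0,0,-1],"grip": 0}]}}

```text
time: 8.3
tcp_pos: [0.6892, -0.1292, 0.2157]
tcp_rot: [180.0, -0.4, -2.0]
ft_force: [0.0, -0.6, 0.7]
gripper_width: 0.0136
```

```bash
python3 - <<'E'
from h import *
need([.66,-.21,.165],0);s=bot.observe();print(s["ft_force"],s["torque"],s["q"])
snap("k4",{"side":(150,110,120,120),"top":(200,80,120,120)},[])
E
```

```text
t 8.3 pos [ 0.6892 -0.1292  0.2157] rot [179.98  -0.39  -2.05] F [ 0.  -0.6  0.7] w 0.0136
need units tool xyz [-0.67  2.04  1.26] dyaw->drz -0.205
[ 0.03006395 -0.55001568  0.65565393] [-0.00650326  0.03078646  0.02545779] [  7.29611812  26.7178708   -2.72323184  88.29495311   1.35549104
  64.625019   -87.75508971]
```

View pics/k4.png

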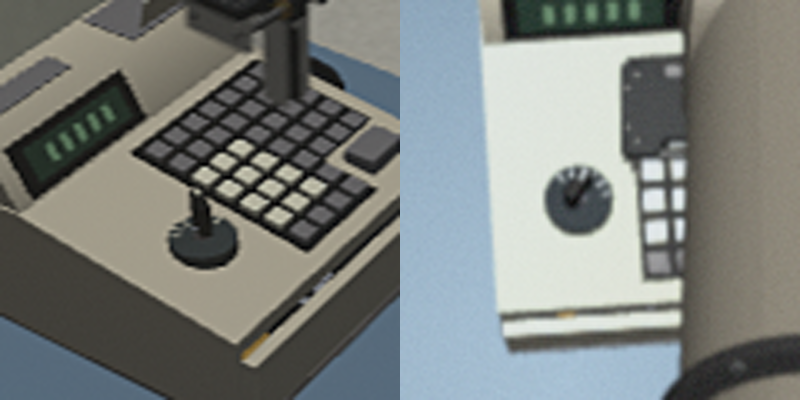

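Request:
{"name": "carry_out", "arguments": {"increments": [{"delta_pos": [-0.35,1,0],"dr": [0,0,0],"grip": 0},{"delta_pos": [-0.32,1,0],"dr": [0,0,-0.2],"grip": 0},{"delta_pos": [0,0,0],"dr": [0,0,0],"grip": 0},{"delta_pos": [0,0,0.6],"dr": [0,0,0],"grip": 0},{"delta_pos": [0,0,0.6],"dr": [0,0,0],"grip": 0},{"delta_pos": [0,0,0.3],"dr": [0,0,0],"grip": 0},{"delta_pos": [0,0,0],"dr": [0,0,0],"grip": 0},{"delta_pos": [0,0,0],"dr": [0,0,0],"grip": 0}]}}

```text
time: 9.4
tcp_pos: [0.6599, -0.2107, 0.1557]
tcp_rot: [180.0, -0.5, -0.6]
ft_force: [-0.1, 0.1, 0.3]
gripper_width: 0.0002
```

```bash
python3 - <<'E'
from h import *
need([.66,-.21,.136],0)
snap("k5",{"side":(190,90,120,120),"top":(270,80,120,120)},[])
E
```

```text
t 9.4 pos [ 0.6599 -0.2107  0.1557] rot [179.96  -0.52  -0.6 ] F [-0.1  0.1  0.3] w 0.0002
need units tool xyz [-0.   -0.02  0.49] dyaw->drz -0.06
```

View pics/k5.png

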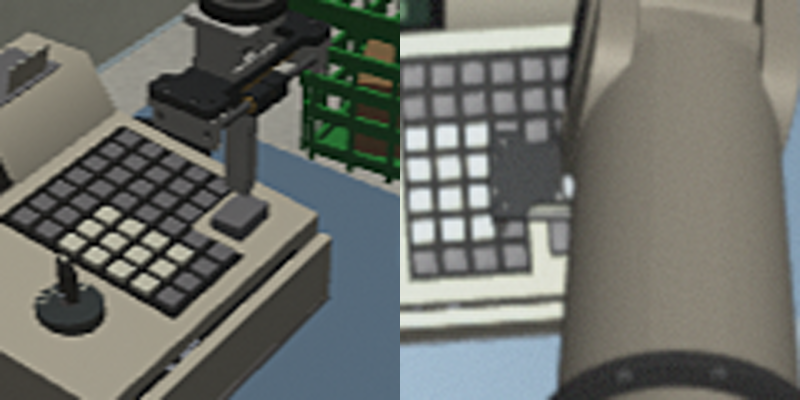

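Request:
{"name": "carry_out", "arguments": {"increments": [{"delta_pos": [0,0,0.3],"dr": [0,0,0],"grip": 0},{"delta_pos": [0,0,0.2],"dr": [0,0,0],"grip": 0},{"delta_pos": [0,0,0.15],"dr": [0,0,0],"grip": 0},{"delta_pos": [0,0,0.1],"dr": [0,0,0],"grip": 0},{"delta_pos": [0,0,0.05],"dr": [0,0,0],"grip": 0},{"delta_pos": [0,0,0],"dr": [0,0,0],"grip": 0},{"delta_pos": [0,0,0],"dr": [0,0,0],"grip": 0},{"delta_pos": [0,0,0],"dr": [0,0,0],"grip": 0}]}}

```text
time: 10.5
tcp_pos: [0.6607, -0.2112, 0.1293]
tcp_rot: [179.9, -0.7, -0.7]
ft_force: [-1.8, 1.6, 5.1]
gripper_width: 0.0003
```

```bash
python3 - <<'E'
from h import *
need([.66,-.21,.128],0)
snap("k6",{"side":(150,80,200,200),"top":(200,80,200,200)},[])
E
```

```text
t 10.5 pos [ 0.6607 -0.2112  0.1293] rot [179.93  -0.73  -0.67] F [-1.8  1.6  5.1] w 0.0003
need units tool xyz [-0.02 -0.03  0.03] dyaw->drz -0.067
```

View pics/k6.png

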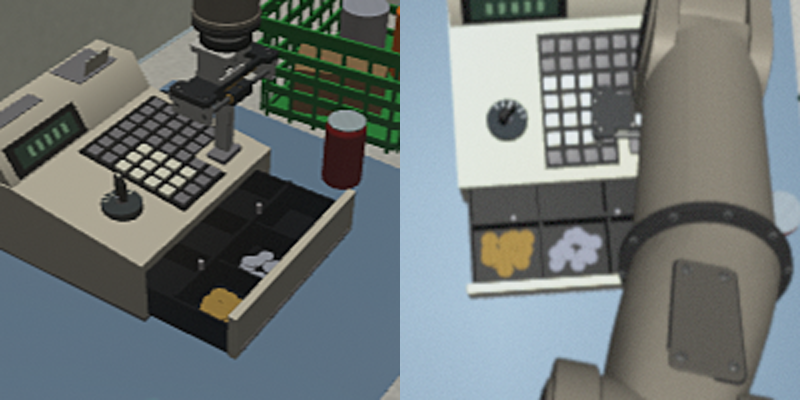

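Request:
{"name": "carry_out", "arguments": {"increments": [{"delta_pos": [0,0,-0.8],"dr": [0,0,0],"grip": 0},{"delta_pos": [0,0,-1],"dr": [0,0,0],"grip": 10},{"delta_pos": [-0.5,-1,-0.3],"dr": [0,0,0],"grip": 48},{"delta_pos": [-0.5,-1,0],"dr": [0,0,0.2],"grip": 48},{"delta_pos": [-0.5,-1,0],"dr": [0,0,0.2],"grip": 48},{"delta_pos": [-0.5,-1,0],"dr": [0,0,0.2],"grip": 48},{"delta_pos": [-0.5,-1,0],"dr": [0,0,0.1],"grip": 48},{"delta_pos": [-0.5,-1,0],"dr": [0,0,0],"grip": 48}]}}

```text
time: 11.6
tcp_pos: [0.5542, 0.0395, 0.2116]
tcp_rot: [180.0, -0.7, -8.3]
ft_force: [-0.4, 0.5, 0.4]
gripper_width: 0.0481
```

```bash
python3 - <<'E'
from h import *
need([.4195,.29,.1],-8)
E
```

```text
t 11.6 pos [0.5542 0.0395 0.2116] rot [179.99  -0.73  -8.28] F [-0.4  0.5  0.4] w 0.0481
need units tool xyz [-4.27 -5.71  2.73] dyaw->drz -0.028
```

Request:
{"name": "carry_out", "arguments": {"increments": [{"delta_pos": [-0.7,-0.95,0],"dr": [0,0,0],"grip": 48},{"delta_pos": [-0.7,-0.95,0],"dr": [0,0,0],"grip": 48},{"delta_pos": [-0.7,-0.95,0.4],"dr": [0,0,0],"grip": 48},{"delta_pos": [-0.7,-0.95,0.8],"dr": [0,0,0],"grip": 48},{"delta_pos": [-0.7,-0.95,0.8],"dr": [0,0,0],"grip": 48},{"delta_pos": [-0.7,-0.9,0.7],"dr": [0,0,0],"grip": 48},{"delta_pos": [0,0,0],"dr": [0,0,0],"grip": 48},{"delta_pos": [0,0,0],"dr": [0,0,0],"grip": 48}]}}

```text
time: 12.6
tcp_pos: [0.4168, 0.2976, 0.0983]
tcp_rot: [-179.8, -0.9, -8.1]
ft_force: [0.2, 0.8, 0.3]
gripper_width: 0.0482
```

```bash
python3 - <<'E'
from h import *
import pickle
need([.4195,.29,.017],-8)
P=bot.observe()["tcp_pos"]
o=snap("r1",{"side":(150,250,120,120),"top":(100,160,120,120)},[P-[0,0,.011],[.4195,.29,.015]])
cv2.imwrite("pics/r1full.png",cv2.resize(o["top"]["frame"][110:230,200:360,::-1],(800,600),interpolation=cv2.INTER_CUBIC))
for n in o:
    for t in("cup_floor","drawer_front","roll_thick"): 
        o[n][t]=bot.landmark_of(o[n],t)
        print(n,t,[(round(d["p"],2),np.round(d["position"],1).tolist()) for d in o[n][t]][:4])
pickle.dump(o,open("o.pkl","wb"))
for n in o:
  for t,z in(("cup_floor",.014),("drawer_front",.086)):
    if o[n][t]: print(n,t,onz(o[n],o[n][t][0]["position"],z))
E
```

```text
t 12.6 pos [0.4168 0.2976 0.0983] rot [-179.85   -0.9    -8.05] F [0.2 0.8 0.3] w 0.0482
need units tool xyz [0.06 0.18 2.03] dyaw->drz -0.005
side cup_floor [(0.59, [299.8, 197.5])]
side drawer_front [(0.67, [298.9, 203.1])]
side roll_thick [(0.92, [266.3, 318.7]), (0.87, [218.2, 327.3]), (0.81, [248.7, 350.4]), (0.66, [192.3, 355.7])]
top cup_floor [(0.93, [320.0, 202.0])]
top drawer_front [(0.6, [290.1, 224.8])]
top roll_thick [(0.67, [182.5, 267.5]), (0.49, [183.2, 225.4])]
side cup_floor [ 0.52146037 -0.21522493  0.014     ]
side drawer_front [ 0.46764144 -0.11890334  0.086     ]
top cup_floor [ 0.52707381 -0.21382604  0.014     ]
top drawer_front [ 0.45268217 -0.11523889  0.086     ]
```

View pics/r1.png

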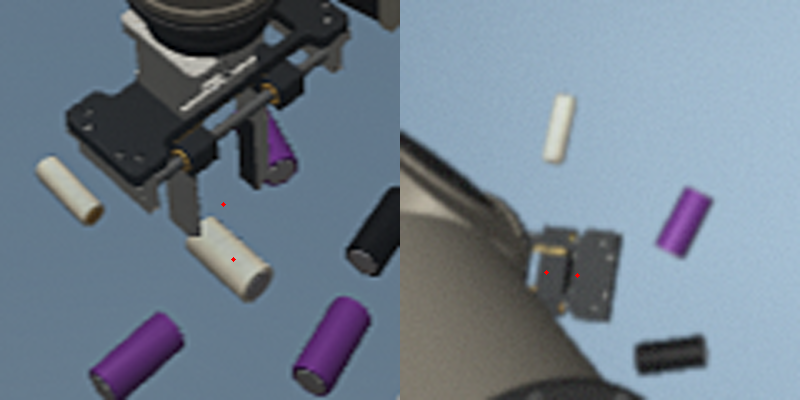

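View pics/r1full.png

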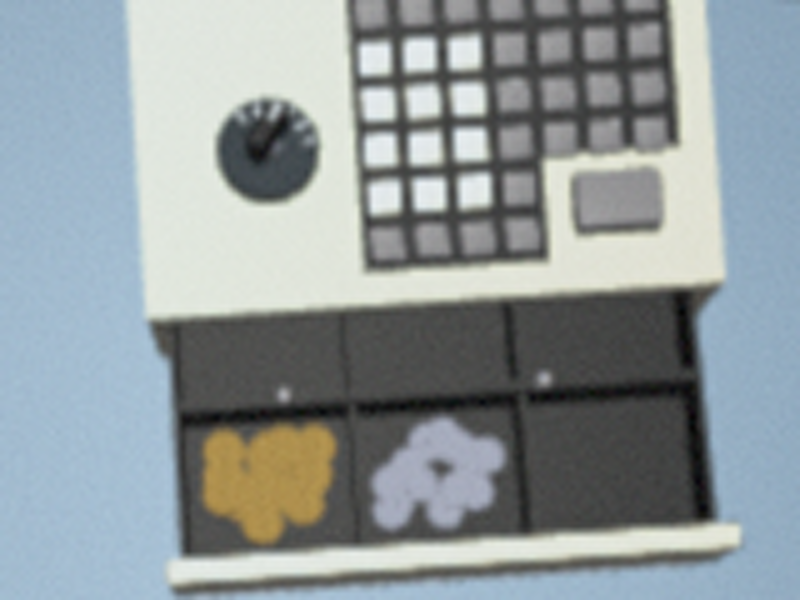

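Request:
{"name": "carry_out", "arguments": {"increments": [{"delta_pos": [0.05,0.18,0],"dr": [0,0.09,0],"grip": 48},{"delta_pos": [0,0,0.7],"dr": [0,0,0],"grip": 48},{"delta_pos": [0,0,0.7],"dr": [0,0,0],"grip": 48},{"delta_pos": [0,0,0.5],"dr": [0,0,0],"grip": 48},{"delta_pos": [0,0,0.1],"dr": [0,0,0],"grip": 48},{"delta_pos": [0,0,0],"dr": [0,0,0],"grip": 40},{"delta_pos": [0,0,0],"dr": [0,0,0],"grip": 34},{"delta_pos": [0,0,0],"dr": [0,0,0],"grip": 25}], "squeeze": 15}}

```text
time: 14.0
tcp_pos: [0.4228, 0.288, 0.0197]
tcp_rot: [-179.7, -2.2, -8.2]
ft_force: [1.0, 0.3, -1.4]
gripper_width: 0.0294
```

Request:
{"name": "carry_out", "arguments": {"increments": [{"delta_pos": [0,0,0],"dr": [0,0,0],"grip": 20},{"delta_pos": [0,0,0],"dr": [0,0,0],"grip": 20},{"delta_pos": [0,0,0],"dr": [0,0,0],"grip": 20},{"delta_pos": [0,0,0],"dr": [0,0,0],"grip": 20},{"delta_pos": [0,0,-0.4],"dr": [0,0,0],"grip": 20},{"delta_pos": [0,0,-0.8],"dr": [0,0,0],"grip": 20},{"delta_pos": [0,0,-1],"dr": [0,0,0],"grip": 20},{"delta_pos": [0,0,-1],"dr": [0,0,0],"grip": 20}]}}

```text
time: 15.0
tcp_pos: [0.4159, 0.287, 0.152]
tcp_rot: [-179.8, -2.0, -8.2]
ft_force: [-0.3, 0.9, -1.9]
gripper_width: 0.0297
```

```bash
python3 - <<'E'
from h import *
need([.522,-.216,.15],2)
P=bot.observe()["tcp_pos"]
o=snap("r2",{"side":(130,190,180,180),"top":(100,160,120,120)},[P])
E
```

```text
t 15.0 pos [0.4159 0.287  0.152 ] rot [-179.81   -2.05   -8.17] F [-0.3  0.9 -1.9] w 0.0297
need units tool xyz [ 4.41 12.07  0.17] dyaw->drz -1.017
```

View pics/r2.png

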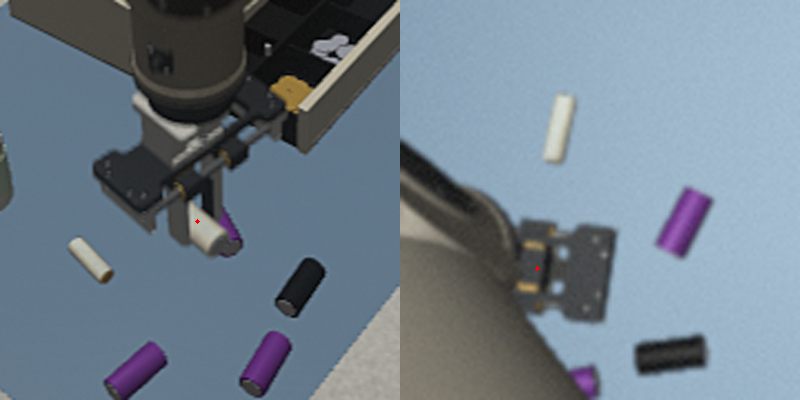

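Request:
{"name": "carry_out", "arguments": {"increments": [{"delta_pos": [0.2,0.6,0],"dr": [0,-0.2,-0.3],"grip": 20},{"delta_pos": [0.35,1,0],"dr": [0,0,-0.4],"grip": 20},{"delta_pos": [0.35,1,0],"dr": [0,0,-0.32],"grip": 20},{"delta_pos": [0.2,1,0],"dr": [0,0,0],"grip": 20},{"delta_pos": [0.2,1,0],"dr": [0,0,0],"grip": 20},{"delta_pos": [0.2,1,0],"dr": [0,0,0],"grip": 20},{"delta_pos": [0.2,1,0],"dr": [0,0,0],"grip": 20},{"delta_pos": [0.2,1,0],"dr": [0,0,0],"grip": 20}]}}

```text
time: 16.1
tcp_pos: [0.4946, -0.0218, 0.1557]
tcp_rot: [-179.5, -0.5, 2.8]
ft_force: [0.4, 0.8, -1.6]
gripper_width: 0.0299
```

```bash
python3 - <<'E'
from h import *
need([.522,-.216,.15],2)
E
```

```text
t 16.1 pos [ 0.4946 -0.0218  0.1557] rot [-179.49   -0.45    2.78] F [ 0.4  0.8 -1.6] w 0.0299
need units tool xyz [0.45 4.88 0.1 ] dyaw->drz 0.078
```

Request:
{"name": "carry_out", "arguments": {"increments": [{"delta_pos": [0.1,0.95,0],"dr": [0,0,0.08],"grip": 20},{"delta_pos": [0.1,0.95,0],"dr": [0,0,0],"grip": 20},{"delta_pos": [0.1,0.95,0],"dr": [0,0,0],"grip": 20},{"delta_pos": [0.1,0.95,0],"dr": [0,0,0],"grip": 20},{"delta_pos": [0.05,0.7,0],"dr": [0,0,0],"grip": 20},{"delta_pos": [0,0.3,0],"dr": [0,0,0],"grip": 20},{"delta_pos": [0,0,0],"dr": [0,0,0],"grip": 20},{"delta_pos": [0,0,0],"dr": [0,0,0],"grip": 20}]}}

```text
time: 17.1
tcp_pos: [0.5181, -0.2195, 0.1541]
tcp_rot: [-179.4, -0.4, 1.9]
ft_force: [-0.2, 0.1, -2.3]
gripper_width: 0.0295
```

```bash
python3 - <<'E'
from h import *
need([.522,-.216,.035],2)
P=bot.observe()["tcp_pos"]
o=snap("p1",{"side":(220,110,140,140),"top":(250,130,120,120)},[P,[.522,-.216,.014]])
E
```

```text
t 17.1 pos [ 0.5181 -0.2195  0.1541] rot [-179.38   -0.36    1.86] F [-0.2  0.1 -2.3] w 0.0295
need units tool xyz [ 0.08 -0.05  2.98] dyaw->drz -0.014
```

View pics/p1.png

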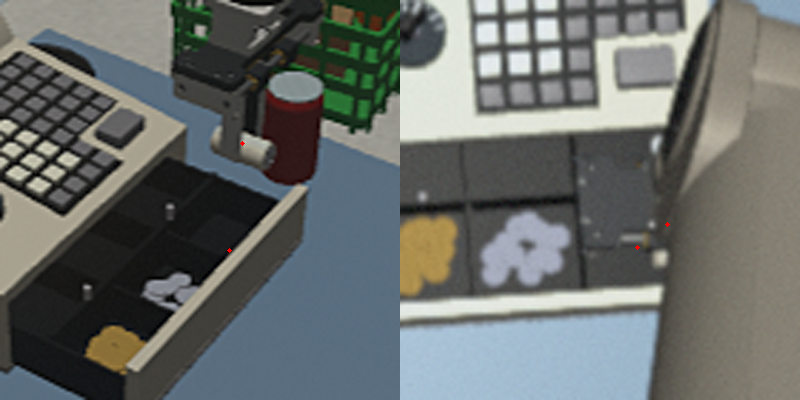

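Request:
{"name": "carry_out", "arguments": {"increments": [{"delta_pos": [0.12,-0.06,0],"dr": [0,0,0],"grip": 20},{"delta_pos": [0,0,0.5],"dr": [0,0,0],"grip": 20},{"delta_pos": [0,0,0.5],"dr": [0,0,0],"grip": 20},{"delta_pos": [0,0,0.5],"dr": [0,0,0],"grip": 20},{"delta_pos": [0,0,0.5],"dr": [0,0,0],"grip": 20},{"delta_pos": [0,0,0.2],"dr": [0,0,0],"grip": 20},{"delta_pos": [0,0,0],"dr": [0,0,0],"grip": 20},{"delta_pos": [0,0,0],"dr": [0,0,0],"grip": 20}]}}

```text
time: 18.2
tcp_pos: [0.5277, -0.2108, 0.0658]
tcp_rot: [-179.4, -0.6, 2.2]
ft_force: [0.3, 0.4, -2.1]
gripper_width: 0.0291
```

```bash
python3 - <<'E'
from h import *
need([.524,-.216,.033],2)
P=bot.observe()["tcp_pos"]
o=snap("p2",{"side":(240,130,100,100),"top":(250,130,120,120)},[P])
E
```

```text
t 18.2 pos [ 0.5277 -0.2108  0.0658] rot [-179.37   -0.59    2.25] F [ 0.3  0.4 -2.1] w 0.0291
need units tool xyz [-0.11  0.13  0.82] dyaw->drz 0.025
```

View pics/p2.png

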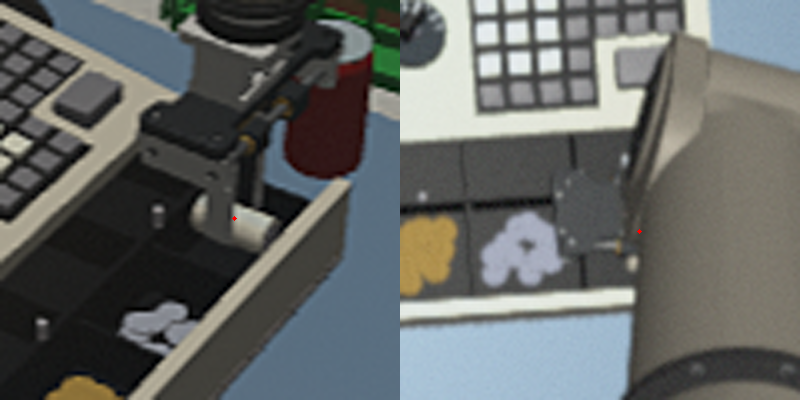

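Request:
{"name": "carry_out", "arguments": {"increments": [{"delta_pos": [-0.1,0.1,0.2],"dr": [0,0,0],"grip": 20},{"delta_pos": [0,0,0.25],"dr": [0,0,0],"grip": 20},{"delta_pos": [0,0,0.2],"dr": [0,0,0],"grip": 20},{"delta_pos": [0,0,0.08],"dr": [0,0,0],"grip": 20},{"delta_pos": [0,0,0.05],"dr": [0,0,0],"grip": 20},{"delta_pos": [0,0,0],"dr": [0,0,0],"grip": 20},{"delta_pos": [0,0,0],"dr": [0,0,0],"grip": 20},{"delta_pos": [0,0,0],"dr": [0,0,0],"grip": 20}]}}

```text
time: 19.3
tcp_pos: [0.5243, -0.2154, 0.0333]
tcp_rot: [-179.4, -0.7, 2.2]
ft_force: [0.0, -0.4, -2.0]
gripper_width: 0.0295
```

```bash
python3 - <<'E'
from h import *
need([.524,-.216,.0337],2)
E
```

```text
t 19.3 pos [ 0.5243 -0.2154  0.0333] rot [-179.4    -0.66    2.21] F [ 0.  -0.4 -2. ] w 0.0295
need units tool xyz [-0.01  0.01 -0.01] dyaw->drz 0.021
```

Request:
{"name": "carry_out", "arguments": {"increments": [{"delta_pos": [0,0,0.05],"dr": [0,0,0],"grip": 20},{"delta_pos": [0,0,0.04],"dr": [0,0,0],"grip": 20},{"delta_pos": [0,0,0],"dr": [0,0,0],"grip": 20},{"delta_pos": [0,0,0],"dr": [0,0,0],"grip": 34},{"delta_pos": [0,0,0],"dr": [0,0,0],"grip": 40},{"delta_pos": [0,0,0],"dr": [0,0,0],"grip": 46},{"delta_pos": [0,0,0],"dr": [0,0,0],"grip": 46},{"delta_pos": [0,0,0],"dr": [0,0,0],"grip": 46}]}}

```text
time: 20.3
tcp_pos: [0.5274, -0.2155, 0.0325]
tcp_rot: [-179.5, -1.0, 2.2]
ft_force: [0.2, -0.2, 0.3]
gripper_width: 0.0456
```

Request:
{"name": "carry_out", "arguments": {"increments": [{"delta_pos": [0,0,0],"dr": [0,0,0],"grip": 46},{"delta_pos": [0,0,-0.3],"dr": [0,0,0],"grip": 46},{"delta_pos": [0,0,-0.7],"dr": [0,0,0],"grip": 46},{"delta_pos": [0,0,-1],"dr": [0,0,0],"grip": 46},{"delta_pos": [0,0,-1],"dr": [0,0,0],"grip": 46},{"delta_pos": [-0.6,-0.6,-0.3],"dr": [0,0,0],"grip": 46},{"delta_pos": [-0.7,-0.7,0],"dr": [0,0,0],"grip": 0},{"delta_pos": [-0.7,-0.7,0],"dr": [0,0,0],"grip": 0}]}}

```text
time: 21.3
tcp_pos: [0.4417, -0.1397, 0.1729]
tcp_rot: [-179.5, -1.2, 2.1]
ft_force: [0.5, 0.2, -0.4]
gripper_width: 0.0294
```

```bash
python3 - <<'E'
from h import *
need([.43,-.12,.06],2)
o=snap("p3",{"side":(200,110,140,140),"top":(230,130,140,140)},[])
E
```

```text
t 21.3 pos [ 0.4417 -0.1397  0.1729] rot [-179.53   -1.22    2.1 ] F [ 0.5  0.2 -0.4] w 0.0294
need units tool xyz [-0.33 -0.48  2.82] dyaw->drz 0.01
```

View pics/p3.png

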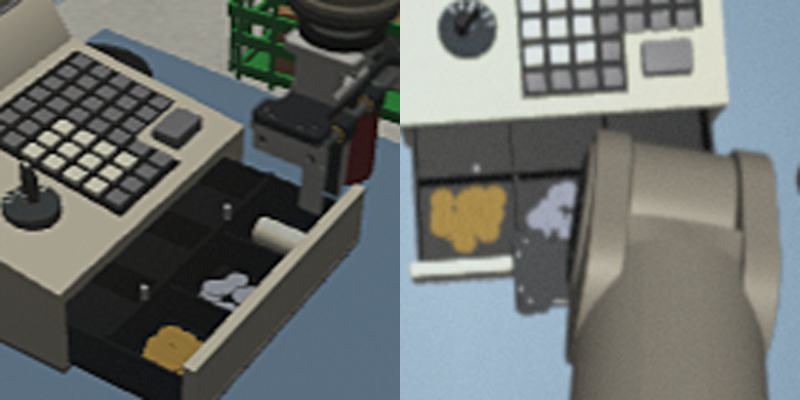

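Request:
{"name": "carry_out", "arguments": {"increments": [{"delta_pos": [-0.4,-0.55,0],"dr": [0,0,0],"grip": 0},{"delta_pos": [0,0,0],"dr": [0,0,0],"grip": 0},{"delta_pos": [0,0,0],"dr": [0,0,0],"grip": 0},{"delta_pos": [0,0,0.5],"dr": [0,0,0],"grip": 0},{"delta_pos": [0,0,0.5],"dr": [0,0,0],"grip": 0},{"delta_pos": [0,0,0],"dr": [0,0,0],"grip": 0},{"delta_pos": [0,0,0],"dr": [0,0,0],"grip": 0},{"delta_pos": [0,0,0],"dr": [0,0,0],"grip": 0}]}}

```text
time: 22.4
tcp_pos: [0.4279, -0.1195, 0.1363]
tcp_rot: [-179.6, -1.5, 2.1]
ft_force: [-0.7, 0.4, -0.0]
gripper_width: 0.0008
```

```bash
python3 - <<'E'
from h import *
need([.425,-.116,.06],2)
P=bot.observe()["tcp_pos"]
o=snap("p4",{"side":(240,130,100,100),"top":(230,130,140,140)},[])
r=bot.trace(o["side"],"roll_thick")
for d in r:
    print(round(d["p"],2),d["box"])
E
```

```text
t 22.4 pos [ 0.4279 -0.1195  0.1363] rot [-179.61   -1.53    2.06] F [-0.7  0.4 -0. ] w 0.0008
need units tool xyz [-0.12 -0.08  1.91] dyaw->drz 0.006
0.85 [251.7, 308.0, 22.5, 21.7]
0.81 [220.9, 279.3, 17.6, 27.3]
0.74 [235.2, 337.6, 26.1, 35.2]
0.7 [288.5, 186.7, 14.0, 10.2]
0.61 [180.8, 345.2, 27.3, 27.9]
```

View pics/p4.png

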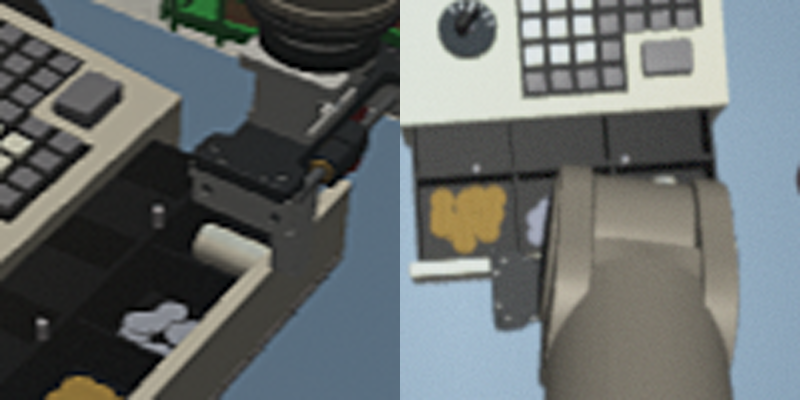

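```bash
python3 - <<'E'
from h import *
import pickle
o=pickle.load(open("o.pkl","rb"))
print(onz(o["top"],(322,192.5),.035),onz(o["side"],(291,191),.029))
print(proj(o["side"],(.522,-.216,.029)),proj(o["side"],(.552,-.216,.029)))
E
```

```text
[ 0.55228115 -0.21813486  0.035     ] [ 0.55053733 -0.20982551  0.029     ]
[300.05672726 193.49503763] [291.71313632 189.78132722]
```

Request:
{"name": "carry_out", "arguments": {"increments": [{"delta_pos": [-0.1,-0.08,0.4],"dr": [0,-0.15,0],"grip": 0},{"delta_pos": [0,0,0.5],"dr": [0,0,0],"grip": 0},{"delta_pos": [0,0,0.5],"dr": [0,0,0],"grip": 0},{"delta_pos": [0,0,0.5],"dr": [0,0,0],"grip": 0},{"delta_pos": [0,0,0],"dr": [0,0,0],"grip": 0},{"delta_pos": [0.2,0,0],"dr": [0,0,0],"grip": 0},{"delta_pos": [0.2,0,0],"dr": [0,0,0],"grip": 0},{"delta_pos": [0,0,0],"dr": [0,0,0],"grip": 0}]}}

```text
time: 23.55
tcp_pos: [0.4409, -0.1135, 0.056]
tcp_rot: [-179.6, 0.3, 2.2]
ft_force: [0.6, -0.2, 0.0]
gripper_width: 0.0003
```

```bash
python3 - <<'E'
from h import *
need([.582,-.111,.058],2)
E
```

```text
t 23.55 pos [ 0.4409 -0.1135  0.056 ] rot [-179.6     0.26    2.17] F [ 0.6 -0.2  0. ] w 0.0003
need units tool xyz [ 3.53  0.07 -0.07] dyaw->drz 0.017
```

Request:
{"name": "carry_out", "arguments": {"increments": [{"delta_pos": [0.15,0,0],"dr": [0,0,0],"grip": 0},{"delta_pos": [0.2,0,0],"dr": [0,0,0],"grip": 0},{"delta_pos": [0.25,0,0],"dr": [0,0,0],"grip": 0},{"delta_pos": [0.3,0,0],"dr": [0,0,0],"grip": 0},{"delta_pos": [0.3,0,0],"dr": [0,0,0],"grip": 0},{"delta_pos": [0.3,0,0],"dr": [0,0,0],"grip": 0},{"delta_pos": [0.3,0,0],"dr": [0,0,0],"grip": 0},{"delta_pos": [0.3,0,0],"dr": [0,0,0],"grip": 0}]}}

```text
time: 24.55
tcp_pos: [0.5287, -0.1102, 0.0557]
tcp_rot: [-179.6, 0.4, 2.1]
ft_force: [-5.2, 0.6, 4.3]
gripper_width: 0.0001
```

```bash
python3 - <<'E'
from h import *
need([.58,-.111,.058],2)
snap("s1",{"side":(180,110,140,140),"top":(200,100,160,160)},[])
E
```

```text
t 24.55 pos [ 0.5287 -0.1102  0.0557] rot [-179.6     0.42    2.15] F [-5.2  0.6  4.3] w 0.0001
need units tool xyz [ 1.28  0.07 -0.07] dyaw->drz 0.015
```

View pics/s1.png

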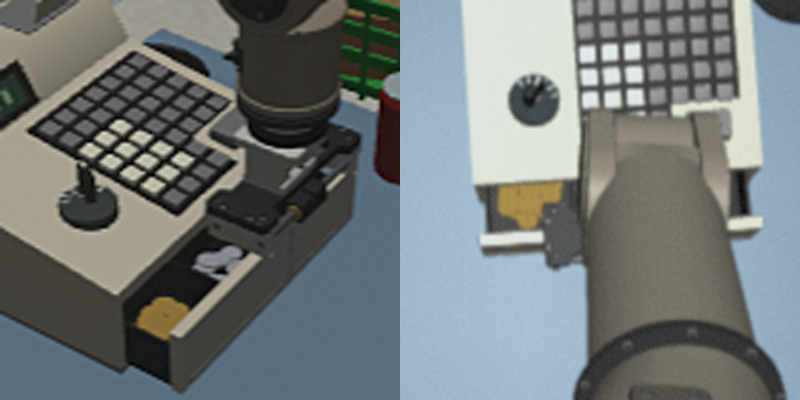

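Request:
{"name": "carry_out", "arguments": {"increments": [{"delta_pos": [0.25,0,0],"dr": [0,0,0],"grip": 0},{"delta_pos": [0.25,0,0],"dr": [0,0,0],"grip": 0},{"delta_pos": [0.25,0,0],"dr": [0,0,0],"grip": 0},{"delta_pos": [0.2,0,0],"dr": [0,0,0],"grip": 0},{"delta_pos": [0.2,0,0],"dr": [0,0,0],"grip": 0},{"delta_pos": [0.15,0,0],"dr": [0,0,0],"grip": 0},{"delta_pos": [0.15,0,0],"dr": [0,0,0],"grip": 0},{"delta_pos": [0.15,0,0],"dr": [0,0,0],"grip": 0}]}}

```text
time: 25.65
tcp_pos: [0.585, -0.1082, 0.0538]
tcp_rot: [-179.5, 1.5, 2.1]
ft_force: [-58.5, 2.4, 51.6]
gripper_width: 0.0007
```

```bash
python3 - <<'E'
from h import *
need([.585,-.111,.058],2)
snap("s2",{"side":(180,110,140,140),"top":(200,100,160,160)},[])
E
```

```text
t 25.65 pos [ 0.585  -0.1082  0.0538] rot [-179.53    1.53    2.07] F [-58.5   2.4  51.6] w 0.0007
need units tool xyz [-0.01  0.07 -0.11] dyaw->drz 0.007
```

View pics/s2.png

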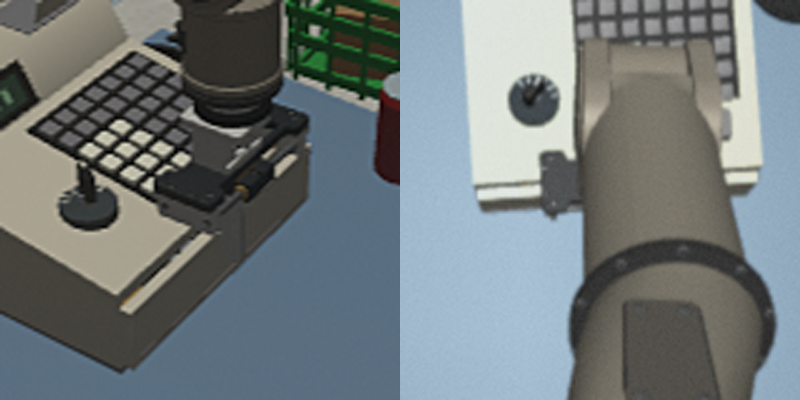

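Request:
{"name": "carry_out", "arguments": {"increments": [{"delta_pos": [-0.1,0,0],"dr": [0,0,0],"grip": 0},{"delta_pos": [-0.2,0,0],"dr": [0,0,0],"grip": 0},{"delta_pos": [-0.5,0,0],"dr": [0,0.2,0],"grip": 0},{"delta_pos": [-0.6,0,0],"dr": [0,0,0],"grip": 0},{"delta_pos": [0,0,-0.8],"dr": [0,0,0],"grip": 20},{"delta_pos": [0,0,-1],"dr": [0,0,0],"grip": 44},{"delta_pos": [0,0,-1],"dr": [0,0,0],"grip": 44},{"delta_pos": [0,-0.5,-1],"dr": [0,0,0],"grip": 44}]}}

```text
time: 26.75
tcp_pos: [0.5243, -0.0925, 0.2085]
tcp_rot: [-179.5, -0.6, 1.9]
ft_force: [0.0, -0.5, -0.3]
gripper_width: 0.0369
```

```bash
python3 - <<'E'
from h import *
need([.6965,-.0155,.217],-33.9)
print(bot.observe()["q"])
snap("s3",{"side":(180,110,140,140),"top":(200,100,160,160)},[])
E
```

```text
t 26.75 pos [ 0.5243 -0.0925  0.2085] rot [-179.54   -0.61    1.93] F [ 0.  -0.5 -0.3] w 0.0369
need units tool xyz [ 4.37 -1.78 -0.15] dyaw->drz 3.583
[  6.18993154  11.42730241  -3.15926828 110.96496112   0.13262507
  57.05499667 -85.03977115]
```

View pics/s3.png

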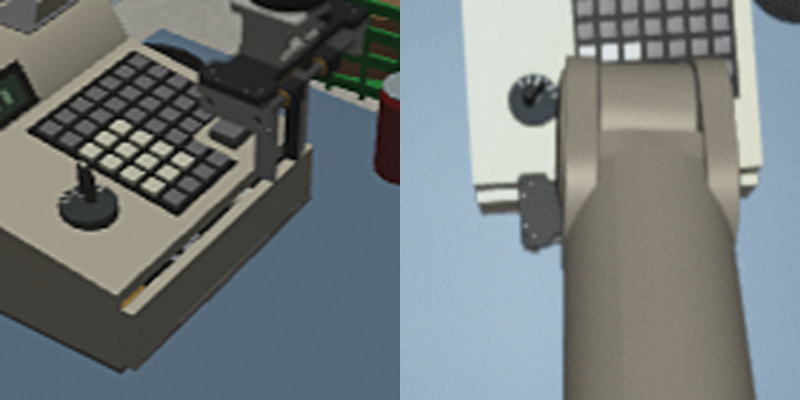

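Request:
{"name": "carry_out", "arguments": {"increments": [{"delta_pos": [0.87,-0.36,-0.15],"dr": [0,0,0],"grip": 44},{"delta_pos": [0.87,-0.36,0],"dr": [0,0,0],"grip": 44},{"delta_pos": [0.87,-0.36,0],"dr": [0,0,0],"grip": 44},{"delta_pos": [0.87,-0.36,0],"dr": [0,0,0],"grip": 44},{"delta_pos": [0.87,-0.34,0],"dr": [0,0,0],"grip": 44},{"delta_pos": [0,0,0],"dr": [0,0,0.9],"grip": 44},{"delta_pos": [0,0,0],"dr": [0,0,0.9],"grip": 44},{"delta_pos": [0,0,0],"dr": [0,0,0.9],"grip": 44}]}}

```text
time: 27.85
tcp_pos: [0.7046, -0.011, 0.2168]
tcp_rot: [-179.0, -0.9, -25.6]
ft_force: [0.2, 0.2, 0.0]
gripper_width: 0.0438
```

```bash
python3 - <<'E'
from h import *
need([.6965,-.0155,.145],-33.9)
E
```

```text
t 27.85 pos [ 0.7046 -0.011   0.2168] rot [-179.02   -0.9   -25.59] F [0.2 0.2 0. ] w 0.0438
need units tool xyz [-0.16  0.22  1.79] dyaw->drz 0.831
```

Request:
{"name": "carry_out", "arguments": {"increments": [{"delta_pos": [-0.16,0.22,0],"dr": [0,0,0.83],"grip": 44},{"delta_pos": [0,0,0],"dr": [0,0,0],"grip": 44},{"delta_pos": [0,0,0],"dr": [0,0,0],"grip": 44},{"delta_pos": [0,0,0.35],"dr": [0,0,0],"grip": 44},{"delta_pos": [0,0,0.35],"dr": [0,0,0],"grip": 44},{"delta_pos": [0,0,0.3],"dr": [0,0,0],"grip": 44},{"delta_pos": [0,0,0],"dr": [0,0,0],"grip": 44},{"delta_pos": [0,0,0],"dr": [0,0,0],"grip": 44}]}}

```text
time: 28.85
tcp_pos: [0.6963, -0.0155, 0.1701]
tcp_rot: [-179.0, -0.7, -33.7]
ft_force: [-0.8, -0.2, -0.4]
gripper_width: 0.0438
```

```bash
python3 - <<'E'
from h import *
need([.6965,-.0155,.145],-33.9)
snap("b1",{"side":(160,120,100,100),"top":(200,80,120,120)},[])
E
```

```text
t 28.85 pos [ 0.6963 -0.0155  0.1701] rot [-178.95   -0.69  -33.65] F [-0.8 -0.2 -0.4] w 0.0438
need units tool xyz [-0.    0.01  0.63] dyaw->drz 0.025
```

View pics/b1.png

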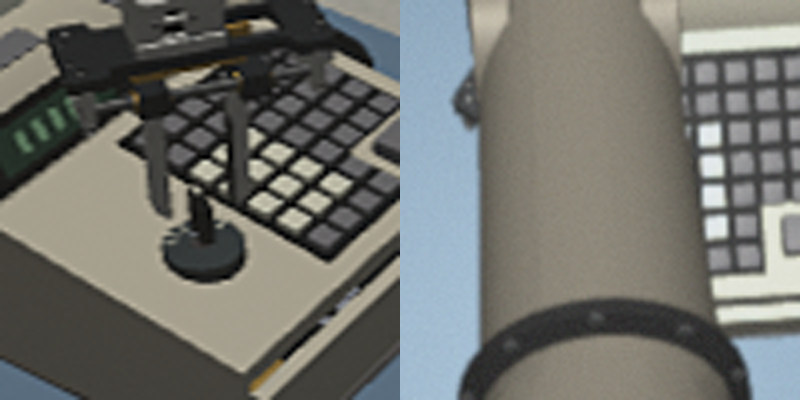

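Fingers straddle the bow (side view, fingers at columns 160 and 240, bow at 203). Next I lower and close.

Request:
{"name": "carry_out", "arguments": {"increments": [{"delta_pos": [0,0,0.3],"dr": [0,0,0],"grip": 44},{"delta_pos": [0,0,0.3],"dr": [0,0,0],"grip": 44},{"delta_pos": [0,0,0],"dr": [0,0,0],"grip": 44},{"delta_pos": [0,0,0],"dr": [0,0,0],"grip": 24},{"delta_pos": [0,0,0],"dr": [0,0,0],"grip": 14},{"delta_pos": [0,0,0],"dr": [0,0,0],"grip": 5},{"delta_pos": [0,0,0],"dr": [0,0,0],"grip": 5},{"delta_pos": [0,0,0],"dr": [0,0,0],"grip": 5}], "squeeze": 25}}

```text
time: 29.95
tcp_pos: [0.6966, -0.0161, 0.1454]
tcp_rot: [-179.0, -0.7, -33.7]
ft_force: [0.1, -1.0, -0.5]
gripper_width: 0.0134
```

```bash
python3 - <<'E'
from h import *
need([.6965,-.0155,.145],38.1)
E
```

```text
t 29.95 pos [ 0.6966 -0.0161  0.1454] rot [-178.97   -0.73  -33.7 ] F [ 0.1 -1.  -0.5] w 0.0134
need units tool xyz [-0.01 -0.01  0.01] dyaw->drz -7.18
```

Request:
{"name": "carry_out", "arguments": {"increments": [{"delta_pos": [0,0,0],"dr": [0,0,-0.6],"grip": 5},{"delta_pos": [0,0,0],"dr": [0,0,-0.9],"grip": 5},{"delta_pos": [0,0,0],"dr": [0,0,-0.9],"grip": 5},{"delta_pos": [0,0,0],"dr": [0,0,-0.9],"grip": 5},{"delta_pos": [0,0,0],"dr": [0,0,-0.9],"grip": 5},{"delta_pos": [0,0,0],"dr": [0,0,-0.9],"grip": 5},{"delta_pos": [0,0,0],"dr": [0,0,-0.9],"grip": 5},{"delta_pos": [0,0,0],"dr": [0,0,-0.3],"grip": 5}]}}

```text
time: 30.95
tcp_pos: [0.6967, -0.0148, 0.1453]
tcp_rot: [179.8, -1.3, 31.4]
ft_force: [-1.1, -0.5, -1.0]
gripper_width: 0.0131
```

```bash
python3 - <<'E'
from h import *
need([.6965,-.0155,.145],38.1)
print(bot.observe()["torque"])
E
```

```text
t 30.95 pos [ 0.6967 -0.0148  0.1453] rot [179.82  -1.29  31.41] F [-1.1 -0.5 -1. ] w 0.0131
need units tool xyz [-0.01  0.01  0.01] dyaw->drz -0.669
[-0.16028789  0.40209401  0.03952321]
```

Request:
{"name": "carry_out", "arguments": {"increments": [{"delta_pos": [0,0,0],"dr": [0,0,-0.4],"grip": 5},{"delta_pos": [0,0,0],"dr": [0,0,-0.15],"grip": 5},{"delta_pos": [0,0,0],"dr": [0,0,0],"grip": 5},{"delta_pos": [0,0,0],"dr": [0,0,0],"grip": 25},{"delta_pos": [0,0,0],"dr": [0,0,0],"grip": 44},{"delta_pos": [0,0,0],"dr": [0,0,0],"grip": 44},{"delta_pos": [0,0,-0.7],"dr": [0,0,0],"grip": 44},{"delta_pos": [0,0,-1],"dr": [0,0,0],"grip": 44}]}}

```text
time: 31.95
tcp_pos: [0.6943, -0.0146, 0.2121]
tcp_rot: [179.9, -1.1, 36.9]
ft_force: [-0.0, -0.1, 1.1]
gripper_width: 0.0441
```

Request:
{"name": "carry_out", "arguments": {"increments": [{"delta_pos": [0,0,-0.5],"dr": [0,0,0],"grip": 44},{"delta_pos": [0.3,1,0],"dr": [0,0,0],"grip": 44},{"delta_pos": [0,1,0],"dr": [0,0,0],"grip": 44},{"delta_pos": [-0.5,1,0],"dr": [0,0,0],"grip": 44},{"delta_pos": [-1,0.6,0],"dr": [0,0,0],"grip": 44},{"delta_pos": [-1,0.6,0],"dr": [0,0,0],"grip": 44},{"delta_pos": [-1,0.6,0],"dr": [0,0,0],"grip": 44},{"delta_pos": [-1,0.6,0],"dr": [0,0,0],"grip": 44}]}}

```text
time: 32.95
tcp_pos: [0.6926, -0.2901, 0.2293]
tcp_rot: [179.9, -1.4, 37.4]
ft_force: [0.7, -0.8, 0.0]
gripper_width: 0.044
```

```bash
python3 - <<'E'
from h import *
need([.6965,-.0155,.145],38.1)
o=snap("f1",{"side":(110,80,220,220),"top":(200,30,180,180)},[])
cv2.imwrite("pics/f1full.png",o["top"]["frame"][:,:,::-1])
E
```

```text
t 32.95 pos [ 0.6926 -0.2901  0.2293] rot [179.92  -1.36  37.37] F [ 0.7 -0.8  0. ] w 0.044
need units tool xyz [ 4.19 -5.4   2.2 ] dyaw->drz -0.073
```

View pics/f1.png

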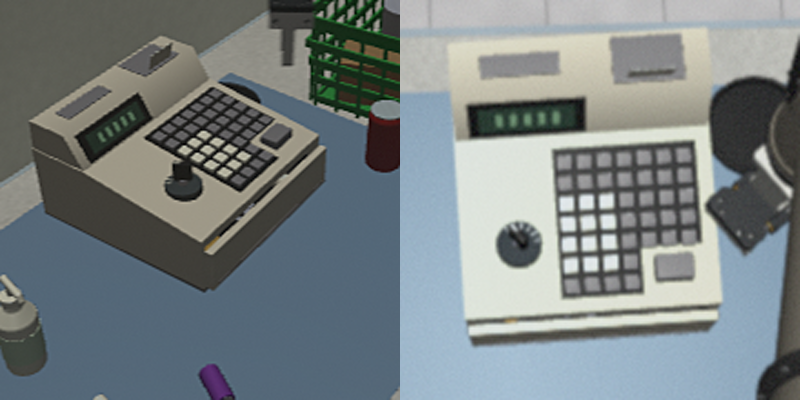

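View pics/f1full.png

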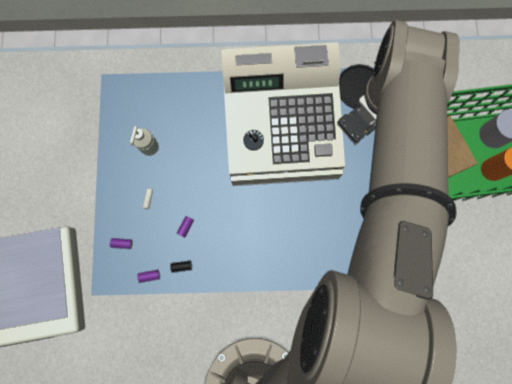

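```bash
python3 - <<'E'
from h import *
import pickle
ps=pickle.load(open("ps.pkl","rb"))
a=ps["top"]["frame"].astype(int);p=bot.camera("top");b=p["frame"].astype(int)
for n,(x,y,w,h) in {"key":(240,125,28,28),"drawer":(225,165,120,22)}.items():
    print(n,abs(a-b)[y:y+h,x:x+w].mean(),np.abs(a-b)[y:y+h,x:x+w].mean(2).max())
k=[cv2.resize(q[120:160,235:275].astype(np.uint8)[:,:,::-1],(390,390),interpolation=cv2.INTER_CUBIC) for q in(a,b)]
cv2.imwrite("pics/cmp.png",np.hstack(k))
E
```

```text
key 11.448979591836734 22.0
drawer 13.123863636363636 26.333333333333332
```

View pics/cmp.png

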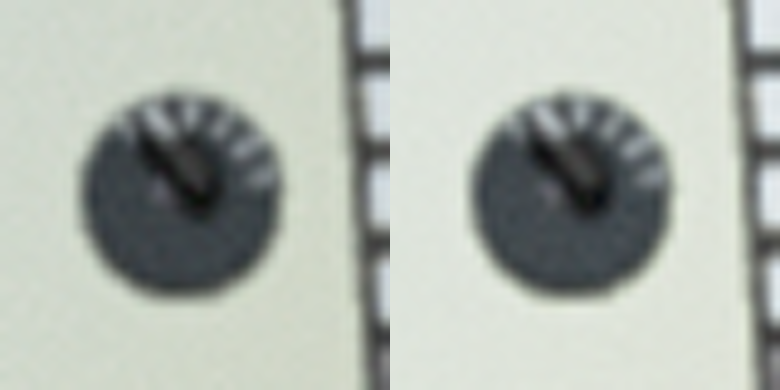

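Apart from image brightness, the key (left: start, right: now) stands where it did at the start, so I hand in.

```bash
python3 - <<'E'
from plant import bot
print(bot.finish_job(), bot.observe()["ft_force"])
E
```

```text
the job is handed in; nothing more can be done
the job is handed in; nothing more can be done
```

The whole job is done and handed in at about 33 s of the 72 s allowed; no verdict is reported.

- **Steps:** I turned the mode key three clicks and pressed the wide key, and the drawer sprang out. I lowered the thick white roll into the right-hand cup and let it go at floor height. Then I pushed the drawer shut and turned the key back to off.
- **Roll in the cup:** before the push, the pictures put the roll's centre at about (0.522, −0.215), against a cup centre of about (0.522, −0.216). I could not see the roll again once the drawer was shut.
- **Final pictures:** the key and drawer front look the same as at the start, and the drawer stayed shut after I backed off, so I take it as latched. The sanitizer bottle and thin roll (top view) and the drink can (side view) look unmoved. The gripper was clear of everything, with wrist force near zero.
- **What disagreed:**
  - The two cameras differed by up to about 8 mm on the deck. I settled the key's position by gripping it.
  - The final push peaked at about 58 N along x and 52 N upward, much more than the 10 N needed. That is about 78 N in all, under the 120 N wrist limit. I took the upward part as friction of the fingers on the drawer front. I could not rule out the gripper's body pressing on the deck, which is limited to 40 N.

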